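# Open the card cutter so its lever arm stays up

## Robot

A 6-joint arm with a two-finger parallel gripper is mounted at the origin on the work surface. World frame = base frame: x ahead of the robot, y to its left, z up, the work surface at z = 0. Lengths are in mm, angles in degrees, forces in N, time in s.
With the tool pointing down it reaches from about 300 to 850 mm from the base axis. Payload 4.2 kg.
Tool frame: the origin (TCP) lies midway between the tips of the shut fingers; the grasp point (between the pads) lies 19 mm behind it (env.grip_point_offset is the distance from the TCP to the grasp point, in mm); z points along the fingers, x is the direction in which the jaws open and shut, and the axes are right-handed (so a half turn about z gives the same grasp; the last joint's range is limited). The gripper opens to 91 mm and grips with 3 to 60 N. Pads are 32 mm wide; open, the fingers measure 118 mm over their backs; the gripper's body (76 mm by 178 mm) begins 60 mm behind the grasp point.
Start: joints at [72.823, 18.312, 89.639, -0, 72.044, -1.146], TCP at [158.796, 552.655, 213.976] pointing down, gripper open.
Joint ranges: [-177.97, 177.97], [-48.28, 115.42], [12.27, 149.76], [-77.06, 257.06], [2.81, 150.46], [-146.56, 146.56]. Speed limits (degrees/s): [147.25, 147.25, 180, 180, 180, 180].

## Interface

Orientations are given as [roll, pitch, yaw] about the fixed x, y, z axes, in that order (R = Rz(yaw) Ry(pitch) Rx(roll)).
In Python, from workcell import env gives the robot as it stands.
- The arm moves only by the shell command python3 -m pendant 'ROWS' [FORCE]. ROWS is JSON, a list of rows, each an object with "xyz": the shift along the tool's x, y, z in m, a list of three; "roll": the turn about the tool's z in degrees; "jaw": the closure, from 0 (fully open) to 1 (shut). A call has exactly 8 rows; each row is the pose to reach, as a shift and turn from the pose commanded when the call began, along the tool's axes at that moment; what a row does not reach only later rows make up. A row lasts 1/8 s, in which the tool goes at most 62.5 mm and 10.7 degrees, less where a joint would pass 70% of its speed; a pose out of reach is approached as far as the arm can. A call with a gripper value outside its range is refused whole. The fingers move at their own pace and stop on an object; FORCE is the grip in N (left out, the last holds). Time passes only in rows, so rows that repeat a pose let the fingers close, or fill a call up. It gives the time, the measured TCP pose, the force and the opening at its end, in the units of the state.
- env.state(): the state, without advancing time (a new reading comes with each control period).
- env.grab_frame(name): name is "scene" or "top"; returns (picture, depth): 420x560x3 uint8, blue, green, red; 420x560 float32, mm along the optical axis (not along the pixel's ray), 0 where there is no reading.
- env.camera_params(name): a dict with "camera_matrix" (3x3 intrinsics, pixels), "D" ([k1, k2, p1, p2, k3] as OpenCV has them; the pictures are not rectified), "cam_to_world" (4x4, takes a point from camera to world coordinates). Camera axes: x right, y up, looking along -z (the intrinsics and any distortion apply to the point x, -y, -z); pixel columns grow to the right and rows downward; lengths in mm; the calibration is good to about 2 mm. A picture is of the moment at which its call begins. camera_params takes no time and is no camera call.
- env.job_done(): hands the job in, once; it reports no verdict.
The state is a dict: "time_s": time; "qpos": joint angles; "qvel": joint speeds; "effort": joint torques, N m; "ee_pos": TCP position; "ee_rot": TCP orientation; "force": force on the tool from outside, world axes, zero at the start; "torque": the same for the moment, N m; "gripper_width": finger opening in mm.
Only numpy, scipy, OpenCV 4.12 (cv2) and the standard library are available. Lean on these libraries where they do the work, as an engineer would, in place of code of your own. Each camera call takes 0.05 s, during which the arm holds its last target. There are 200 camera calls.

## Task

Open the card cutter on the gift-wrapping counter: push the red safety catch away from the handle end as far as it goes, then push the lever arm up by its black cross handle, without flinging it, past its balance point, so that the counterweight holds it fully raised by itself. Only push: do not take the handle or the catch between the fingers, keep off the blade beam and the counterweight, and leave everything else standing where it is.

Things in the scene. Friction and masses are not known exactly. Their poses are not given: they have to be found in the camera images.
- cutter: Lever card cutter, fixed; white bed. Origin on the counter (z = 0) at the handle end of the blade side; x level from the handle end to the pivot end, y level from the blade across the bed, z up. Tray: x 20 to 340, y 0 to 250, bed 50 mm high; a clamp bar 57 mm high (knobs 64) at y 70 to 86. The arm swings beside the tray in the plane y = -12 mm, about an axis along y through x = 310, z = 70 mm.
- cutter_arm (a joint): Lever arm angle (rad): 0 = down on its stop, 0.95 = fully up on its stop; the handle rises and goes in an arc towards the cutter's +x. It balances at about 0.6: below, it falls back down; from about 0.7 the counterweight slowly draws it up to the stop by itself, in some seconds. Lifting at the handle takes 2 to 4 N at first, less towards balance; light damping. The catch, when on, locks it down.
- handle (a point): Middle of the black cross handle at the arm's end: round bar, 28 mm diameter, 105 mm long, axis parallel to the cutter's y, from y = -32 (arm side) to y = -137 mm (free end), free space below and around. Arm down, it is at (-10, -84.5, 115) mm in the cutter's frame; it moves on a circle of 323 mm radius about the arm's axis. Between them: green blade beam, not to be touched, nor the counterweight.
- catch (a joint): Sliding safety catch, travel in m: 0 = on (its steel tongue lies over a pin of the blade beam and locks the arm down), 0.030 = fully off against its end; grows towards the cutter's +x. It stays where it is left and takes 2 to 3 N to slide. From about 0.018 the arm is free.
- catch_tab (a point): Centre of the catch's red upright tab: 10 mm thick (cutter's x), 24 mm wide (y), top 15 mm above this point, its near (-x) face free from 20 mm below it, above a black shoe 40 mm long. At joint 0 it is at (80, 35, 84) mm in the cutter's frame. Nearer, a 10 mm high rail end at x = 51 mm. The blade beam runs alongside at y -6 to -18 mm, up to 91 mm high, with a steel tongue from the tab to it.
- tag_stack_center (a point): Centre of a banded stack of gift tags lying on the cutter's bed, 110 x 70 x 18 mm. Bystander.
- pillar_candle_center (a point): Point 45 mm above the foot, on the axis of a cream pillar candle, 70 mm diameter, 117 mm high with its flame, on the blade side of the cutter. Bystander.
- bauble_jar_center (a point): Centre of a glass jar with brass lid, 76 mm diameter, 109 mm high, on the blade side of the cutter. Bystander.
- amber_ball_center (a point): Centre of an amber glass ball, 66 mm diameter, on a brass foot, 83 mm high, off the handle end of the cutter. Bystander.
- candlestick_center (a point): Point 100 mm above the foot, on the axis of a brass candlestick with taper, foot 96 mm diameter, 213 mm high, left. Bystander.
- gift_box_center (a point): Centre of a dark green gift box with red bands, 116 x 116 x 82 mm, left. Bystander.
- pencil_cup_center (a point): Centre of a blue cup, 76 mm diameter, 90 mm high, with pencils to 150 mm, right. Bystander.

How it is judged (in metres and radians):
On the way, in this order (a step that is already met when the one before it is completed fails the run):
1. the safety catch is pushed off while the arm is still down (value of joint catch above 0.025 m and value of joint cutter_arm below 0.1 rad), for 0.1 s.
2. the arm is pushed up past its balance point (value of joint cutter_arm above 0.66 rad), for 0.1 s.
At the end, for the whole second after the job is handed in: The lever arm stands by itself at its upper stop (above 0.88 of 0.95 rad) and at rest, the safety catch is off (at least 25 of 30 mm), and everything else is where it was (value of joint cutter_arm above 0.88 rad and velocity of joint cutter_arm between -0.1 and 0.1 rad/s and value of joint catch above 0.025 m); the robot touches nothing.
It fails at once if the arm is flung (faster than 2.5 rad/s) (velocity of joint cutter_arm above 2.5 rad/s).
It fails at once if the handle is taken between the fingers (x of the grasp point in the frame of handle between -0.014 and 0.014 m and z of the grasp point in the frame of handle between -0.014 and 0.014 m and y of the grasp point in the frame of handle between -0.053 and 0.053 m).
It fails at once if the catch's tab is taken between the fingers (x of the grasp point in the frame of catch_tab between -0.005 and 0.005 m and y of the grasp point in the frame of catch_tab between -0.012 and 0.012 m and z of the grasp point in the frame of catch_tab between -0.03 and 0.025 m).
It fails at once if the robot pushes on the blade beam or the counterweight (contact force between any of the fingers, the arm and cutter_arm_c6 above 2 N or contact force between any of the fingers, the arm and cutter_arm_c7 above 2 N or contact force between any of the fingers, the arm and cutter_arm_c10 above 2 N).
It fails at once if a bystander is lifted, carried, pushed or knocked over (its centre moves more than 20 mm) (distance of any of tag_stack_center, pillar_candle_center, bauble_jar_center, amber_ball_center, candlestick_center, gift_box_center, pencil_cup_center from where it was at the start of the episode above 0.02 m).
It also fails if it takes over 58 s, if anything falls off the work surface, if the arm or the gripper's body presses on something with over 40 N, if the wrist force passes 120 N, or if a joint passes its speed limit or range.

## Working session

There is one attempt and no reset: what is moved stays moved. The work goes in short steps, Python scripts to look and compute and a shell command to move; the robot and the scene stay as the last step left them, time stands still between calls to the robot, and variables do not carry over. Pictures are saved under pics/ and viewed, about 8 in all and at most 12, crops included, and the job is handed in when it is done.

```bash
mkdir -p pics; ls; cat > h.py <<'E'
import numpy as np, cv2
from workcell import env
def grab(n):
    im,d=env.grab_frame(n); np.savez(f'pics/{n}.npz',im=im,d=d); return im,d
def w(n,px,d=None,z=None):
    p=env.camera_params(n);K=np.array(p['camera_matrix'],float);D=np.array(p['D'],float);T=np.array(p['cam_to_world'],float)
    u=cv2.undistortPoints(np.array(px,float).reshape(-1,1,2),K,D).reshape(-1,2)
    r=np.c_[u[:,0],-u[:,1],-np.ones(len(u))]@T[:3,:3].T; o=T[:3,3]
    if z is not None: return o+r*((z-o[2])/r[:,2])[:,None]
    dd=np.array([np.median(d[int(b)-1:int(b)+2,int(a)-1:int(a)+2]) for a,b in px])
    return o+r*dd[:,None]
E
python3 - <<'E'
from h import *
for n in('scene','top'):
    im,d=grab(n); cv2.imwrite(f'pics/{n}1.png',cv2.resize(im,(784,588)))
    print(env.camera_params(n))
print(env.state())
E
```

```text
pics
{'camera_matrix': array([[493.67130682,   0.        , 279.93636037],
       [  0.        , 493.67130682, 205.31247152],
       [  0.        ,   0.        ,   1.        ]]), 'D': array([-0.0361911,  0.       ,  0.       ,  0.       ,  0.       ]), 'cam_to_world': array([[ 9.77241944e-02, -5.49507540e-01,  8.29753846e-01,
         1.73468864e+03],
       [ 9.95177300e-01,  6.10711890e-02, -7.67623089e-02,
        -1.19023623e+02],
       [-8.49258635e-03,  8.33253727e-01,  5.52825563e-01,
         8.86785279e+02],
       [ 0.00000000e+00,  0.00000000e+00,  0.00000000e+00,
         1.00000000e+00]])}
{'camera_matrix': array([[451.53492307,   0.        , 285.85176139],
       [  0.        , 451.53492307, 202.29622916],
       [  0.        ,   0.        ,   1.        ]]), 'D': array([-0.14872273,  0.        ,  0.        ,  0.        ,  0.        ]), 'cam_to_world': array([[ 8.16011667e-03,  9.80386269e-01, -1.96916673e-01,
         2.77963716e+02],
       [-9.99966701e-01,  8.01923135e-03, -1.51282592e-03,
         3.72088974e+00],
       [ 9.59665974e-05,  1.96922461e-01,  9.80419061e-01,
         1.65142604e+03],
       [ 0.00000000e+00,  0.00000000e+00,  0.00000000e+00,
         1.00000000e+00]])}
{'time_s': 0.1, 'qpos': array([ 7.28221865e+01,  1.83487448e+01,  8.96993519e+01, -3.06168174e-03,
        7.20450706e+01, -1.14375958e+00]), 'qvel': array([-0.07841191, -0.14097915, -0.09450206, -0.03718932, -0.06567589,
        0.02545648]), 'effort': array([ 7.25531318e-04, -4.13325369e+01, -2.32515228e+01,  7.30500813e-02,
        4.21739405e-02, -5.75861168e-05]), 'ee_pos': array([158.67970566, 552.19551549, 213.19711383]), 'ee_rot': array([1.79998949e+02, 9.32068790e-02, 7.39668914e+01]), 'force': array([-0.32249208,  0.44746871, -0.51855267]), 'torque': array([0.07569617, 0.01266587, 0.03083956]), 'gripper_width': 91.2024120962185}
```

View pics/scene1.png

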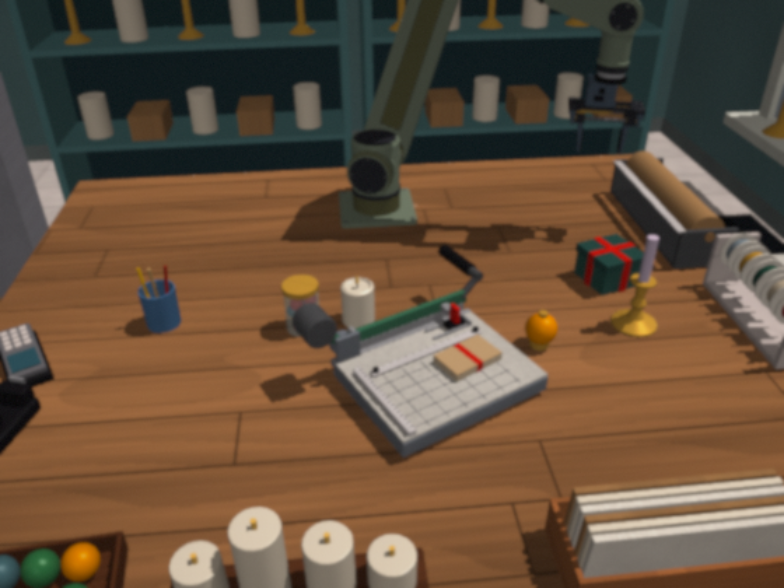

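View pics/top1.png

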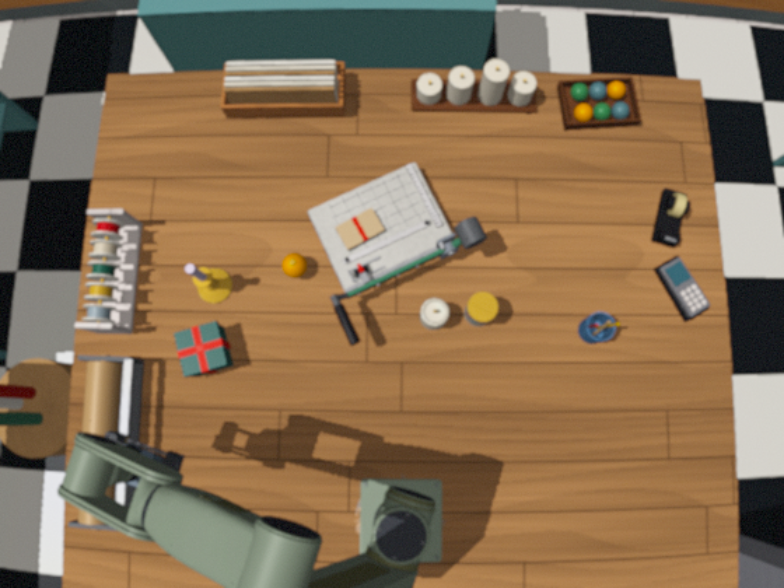

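```bash
python3 - <<'E'
from h import *
im=np.load('pics/top.npz')['im']
c=im[110:255,180:375]; cv2.imwrite('pics/topc.png',cv2.resize(c,None,fx=4,fy=4,interpolation=cv2.INTER_CUBIC))
E
```

```text
(no output)
```

View pics/topc.png

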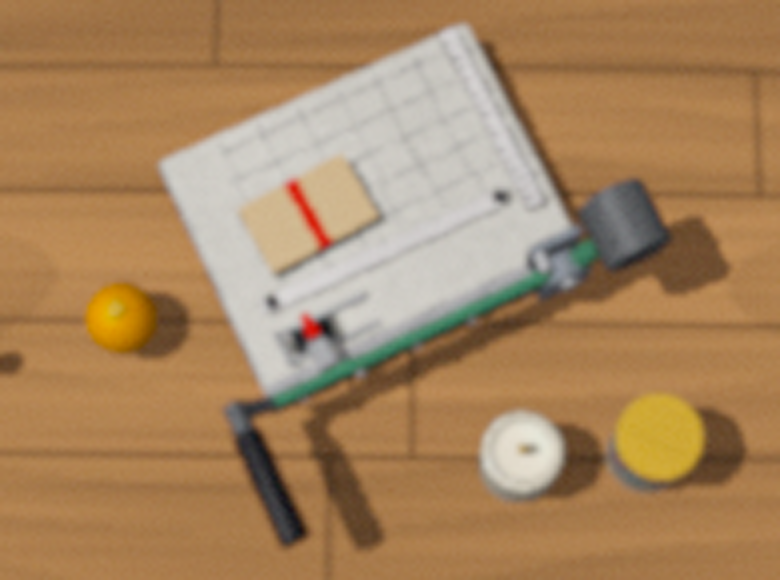

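```bash
cat > pose.py <<'E'
from h import *
from scipy.optimize import least_squares
c2p=lambda c:np.array(c,float)/4+[180-.375,110-.375]
# crop pts : cutter xyz
obs=[((163,164),(20,250,50)),((466,25),(340,250,50)),((265,392),(20,0,50)),((242,428),(-10,-32,115)),((294,540),(-10,-137,115)),((311,326),(80,35,99))]
p=np.array([w('top',[c2p(a)],z=b[2])[0,:2] for a,b in obs]);m=np.array([b[:2] for a,b in obs],float)
R=lambda t:np.array([[np.cos(t),-np.sin(t)],[np.sin(t),np.cos(t)]])
f=lambda q:((m@R(q[2]).T+q[:2])-p).ravel()
s=least_squares(f,[450,100,-1.1],loss='soft_l1',f_scale=3)
np.save('pose.npy',s.x)
if __name__=='__main__':
    print(s.x,np.degrees(s.x[2]));print(f(s.x).reshape(-1,2).round(1))
    for n,a,z in(('candle',(523,455),95),('jar',(660,437),109),('ball',(122,318),45)):
        q=w('top',[c2p(a)],z=z)[0]; print(n,q.round(), (R(s.x[2]).T@(q[:2]-s.x[:2])).round())
    C=lambda c:np.r_[R(s.x[2])@np.array(c[:2])+s.x[:2],c[2]]
    print('tab',C((80,35,84)).round(1),'handle',C((-10,-84.5,115)).round(1))
    # depth checks
    Z=np.load('pics/top.npz');
    for c in ((163+15,164+5),(400,100),(267,485),(311,332)): print(c,w('top',[c2p(c)],d=Z['d']).round(1), )
    S=np.load('pics/scene.npz'); pts=[(448/1.4,246/1.4),(472/1.4,268/1.4),(455/1.4,308/1.4),(545/1.4,375/1.4)]
    q=w('scene',pts,d=S['d']);print(q.round(1));print(((q[:,:2]-s.x[:2])@R(s.x[2])).round(1))
E
python3 pose.py
```

```text
[564.82020023 166.8288707   67.98719672] 3895.379433048318
[[ 5.5  4.4]
 [ 2.9 -3.2]
 [-5.4 -1.7]
 [-3.2 -1.5]
 [-1.5  0.5]
 [ 1.6  2.7]]
candle [516. -80.  95.] [ 202. -150.]
jar [ 531. -198.  109.] [ 315. -187.]
ball [648. 284.  45.] [-71. 125.]
tab [630.7 109.6  84. ] handle [484.2 139.6 115. ]
(178, 169) [[789.6 237.5  48. ]]
(400, 100) [[857.9  31.6  49.5]]
(267, 485) [[483.9 139.8 126.1]]
(311, 332) [[624.4 107.   95.8]]
[[225.  165.7  -2.6]
 [531.9 160.6 121.8]
 [636.  107.4  96.9]
 [796.4 249.5  47.3]]
[[-144.7 -307.5]
 [  -8.5  -32.4]
 [  84.2   38.9]
 [  24.6  244.7]]
```

The handle end is at upper-left of the crop: handle from (242,428) to (294,540), red tab at (311,326), candle (523,455), jar (660,437) and ball (122,318). The cutter's yaw is about −64.6°. First I raise the tool, shut the fingers and turn it so that tool x = cutter y and tool y = cutter x.

```bash
python3 -m pendant '[{"xyz":[0,0,-0.03],"roll":8,"jaw":1},{"xyz":[0,0,-0.06],"roll":16,"jaw":1},{"xyz":[0,0,-0.09],"roll":24,"jaw":1},{"xyz":[0,0,-0.12],"roll":32,"jaw":1},{"xyz":[0,0,-0.13],"roll":40,"jaw":1},{"xyz":[0,0,-0.13],"roll":48.6,"jaw":1},{"xyz":[0,0,-0.13],"roll":48.6,"jaw":1},{"xyz":[0,0,-0.13],"roll":48.6,"jaw":1}]' 20
cat > tgt.py <<'E'
import sys;from h import *
s=env.state();q=np.load('pose.npy');t=q[2];e=s['ee_pos'];Rz=np.array([[np.cos(t),-np.sin(t)],[np.sin(t),np.cos(t)]])
c=Rz.T@(e[:2]-q[:2]);y=np.radians(s['ee_rot'][2])
print('t',s['time_s'],'cutter tcp',c.round(1),e[2].round(1),'rot',s['ee_rot'].round(2),'F cutter',(Rz.T@s['force'][:2]).round(2),s['force'][2].round(2),'w',s['gripper_width'].round(1))
if len(sys.argv)>1:
    g=np.array(eval(sys.argv[1]),float);d=np.r_[Rz@g[:2]+q[:2],g[2]]-e
    print('shift tool',[round(float(v),1) for v in (d[:2]@[np.cos(y),np.sin(y)],d[:2]@[np.sin(y),-np.cos(y)],-d[2])])
E
python3 tgt.py '(46,42,250)'
```

```text
time_s: 1.1
ee_pos: [158.7, 552.5, 343.5]
ee_rot: [180.0, 0.0, 25.5]
force: [-0.1, -0.6, -0.0]
gripper_width: 14.4Traceback (most recent call last):
  File "tgt.py", line 4, in <module>
    print('t',s['time_s'],'cutter tcp',c.round(1),e[2].round(1),'rot',s['ee_rot'].round(2),'F cutter',(Rz.T@s['force'][:2]).round(2),s['force'][2].round(2),'w',s['gripper_width'].round(1))
                                                                                                                                                                ^^^^^^^^^^^^^^^^^^^^^^^^
AttributeError: 'float' object has no attribute 'round'
```

```bash
sed -i "s/s\['gripper_width'\].round(1)/round(s['gripper_width'],1)/" tgt.py; python3 tgt.py '(46,42,250)'
```

```text
t 1.1 cutter tcp [-522.5 -201.6] 343.5 rot [1.7996e+02 4.0000e-02 2.5490e+01] F cutter [ 0.48 -0.32] -0.04 w 14.4
shift tool [242.5, 568.9, 93.5]
```

```bash
python3 -m pendant '[{"xyz":[0.015,0.035,0],"roll":0,"jaw":1},{"xyz":[0.03,0.075,0],"roll":0,"jaw":1},{"xyz":[0.05,0.12,0],"roll":0,"jaw":1},{"xyz":[0.07,0.165,0],"roll":0,"jaw":1},{"xyz":[0.09,0.21,0],"roll":0,"jaw":1},{"xyz":[0.11,0.255,0],"roll":0,"jaw":1},{"xyz":[0.128,0.3,0],"roll":0,"jaw":1},{"xyz":[0.147,0.345,0],"roll":0,"jaw":1}]'
python3 -m pendant '[{"xyz":[0.02,0.045,0],"roll":0,"jaw":1},{"xyz":[0.038,0.09,0],"roll":0,"jaw":1},{"xyz":[0.057,0.135,0],"roll":0,"jaw":1},{"xyz":[0.076,0.18,0],"roll":0,"jaw":1},{"xyz":[0.09,0.212,0],"roll":0,"jaw":1},{"xyz":[0.095,0.224,0.02],"roll":0,"jaw":1},{"xyz":[0.095,0.224,0.06],"roll":0,"jaw":1},{"xyz":[0.095,0.224,0.09],"roll":0,"jaw":1}]'
python3 tgt.py '(46,42,130)'
```

```text
time_s: 2.1
ee_pos: [440.4, 302.7, 343.8]
ee_rot: [-180.0, 0.0, 25.5]
force: [-0.7, 1.1, -0.5]
gripper_width: 0.8
time_s: 3.1
ee_pos: [620.9, 141.7, 251.8]
ee_rot: [-180.0, 0.1, 25.4]
force: [0.6, -0.3, 0.7]
gripper_width: 0.2
t 3.1 cutter tcp [46.7 39.9] 251.8 rot [-1.7996e+02  1.2000e-01  2.5430e+01] F cutter [0.59 0.44] 0.68 w 0.2
shift tool [2.1, -0.7, 121.8]
```

```bash
python3 -m pendant '[{"xyz":[0.002,-0.002,0.02],"roll":0,"jaw":1},{"xyz":[0.002,-0.004,0.05],"roll":0,"jaw":1},{"xyz":[0.002,-0.004,0.08],"roll":0,"jaw":1},{"xyz":[0.002,-0.004,0.11],"roll":0,"jaw":1},{"xyz":[0.002,-0.004,0.13],"roll":0,"jaw":1},{"xyz":[0.002,-0.004,0.138],"roll":0,"jaw":1},{"xyz":[0.002,-0.004,0.138],"roll":0,"jaw":1},{"xyz":[0.002,-0.004,0.138],"roll":0,"jaw":1}]'
python3 tgt.py '(42,42,78)'
python3 - <<'E'
from h import *
im,d=grab('scene'); cv2.imwrite('pics/s2.png',cv2.resize(im[120:290,220:420],None,fx=3.5,fy=3.5,interpolation=cv2.INTER_CUBIC))
E
```

```text
time_s: 4.1
ee_pos: [622.0, 146.8, 117.0]
ee_rot: [180.0, -0.1, 25.4]
force: [1.1, 0.2, -0.5]
gripper_width: 0.3
t 4.1 cutter tcp [42.6 43.1] 117.0 rot [ 1.7998e+02 -1.1000e-01  2.5390e+01] F cutter [0.3  1.12] -0.45 w 0.3
shift tool [-1.1, -0.6, 39.0]
```

View pics/s2.png

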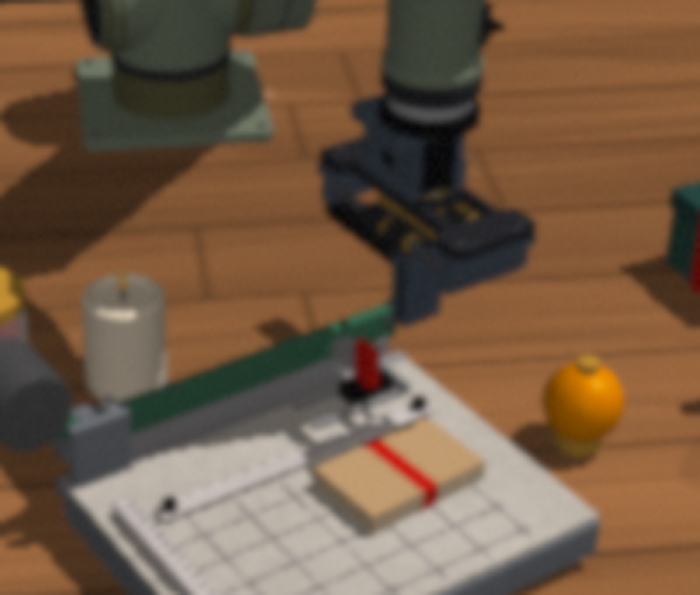

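The shut fingers, around (415,290), are on the handle side of the red tab at (368,365). I'll descend and push in stages.

```bash
python3 -m pendant '[{"xyz":[0,0,0.015],"roll":0,"jaw":1},{"xyz":[0,0,0.03],"roll":0,"jaw":1},{"xyz":[0,0,0.038],"roll":0,"jaw":1},{"xyz":[0,0,0.038],"roll":0,"jaw":1},{"xyz":[0,0.005,0.038],"roll":0,"jaw":1},{"xyz":[0,0.01,0.038],"roll":0,"jaw":1},{"xyz":[0,0.015,0.038],"roll":0,"jaw":1},{"xyz":[0,0.02,0.038],"roll":0,"jaw":1}]'
python3 tgt.py
python3 -m pendant '[{"xyz":[0,0.003,0],"roll":0,"jaw":1},{"xyz":[0,0.006,0],"roll":0,"jaw":1},{"xyz":[0,0.009,0],"roll":0,"jaw":1},{"xyz":[0,0.012,0],"roll":0,"jaw":1},{"xyz":[0,0.015,0],"roll":0,"jaw":1},{"xyz":[0,0.018,0],"roll":0,"jaw":1},{"xyz":[0,0.02,0],"roll":0,"jaw":1},{"xyz":[0,0.022,0],"roll":0,"jaw":1}]'
python3 tgt.py
```

```text
time_s: 5.15
ee_pos: [630.1, 128.7, 78.4]
ee_rot: [-179.9, -0.0, 25.3]
force: [-0.9, 1.6, 1.1]
gripper_width: 0.4
t 5.15 cutter tcp [62.4 42.7] 78.4 rot [-1.7994e+02 -5.0000e-02  2.5330e+01] F cutter [-1.8  -0.13] 1.06 w 0.4
time_s: 6.15
ee_pos: [639.5, 108.7, 77.9]
ee_rot: [-180.0, -0.0, 25.4]
force: [0.5, 3.5, 1.1]
gripper_width: 0.5
t 6.15 cutter tcp [84.5 42.5] 77.9 rot [-1.800e+02 -2.000e-02  2.537e+01] F cutter [-2.96  2.  ] 1.11 w 0.5
```

Contact is steady at about 3 N and the catch is sliding. I'll continue in small steps to the end stop.

```bash
python3 -m pendant '[{"xyz":[0,0.001,0],"roll":0,"jaw":1},{"xyz":[0,0.002,0],"roll":0,"jaw":1},{"xyz":[0,0.003,0],"roll":0,"jaw":1},{"xyz":[0,0.004,0],"roll":0,"jaw":1},{"xyz":[0,0.005,0],"roll":0,"jaw":1},{"xyz":[0,0.005,0],"roll":0,"jaw":1},{"xyz":[0,0.005,0],"roll":0,"jaw":1},{"xyz":[0,0.005,0],"roll":0,"jaw":1}]'
python3 tgt.py
python3 -m pendant '[{"xyz":[0,0.001,0],"roll":0,"jaw":1},{"xyz":[0,0.001,0],"roll":0,"jaw":1},{"xyz":[0,0.002,0],"roll":0,"jaw":1},{"xyz":[0,0.002,0],"roll":0,"jaw":1},{"xyz":[0,0.003,0],"roll":0,"jaw":1},{"xyz":[0,0.003,0],"roll":0,"jaw":1},{"xyz":[0,0.003,0],"roll":0,"jaw":1},{"xyz":[0,0.003,0],"roll":0,"jaw":1}]'
python3 tgt.py
```

```text
time_s: 7.15
ee_pos: [641.0, 105.5, 77.9]
ee_rot: [-179.9, 0.0, 25.3]
force: [-1.1, 6.6, 0.8]
gripper_width: 0.4
t 7.15 cutter tcp [88.1 42.5] 77.9 rot [-179.87    0.     25.35] F cutter [-6.41  1.84] 0.81 w 0.4
time_s: 8.15
ee_pos: [641.1, 105.2, 78.1]
ee_rot: [-179.6, 0.0, 25.3]
force: [-2.5, 12.6, 2.6]
gripper_width: 0.6
t 8.15 cutter tcp [88.4 42.5] 78.1 rot [-1.7961e+02  2.0000e-02  2.5300e+01] F cutter [-12.45   3.12] 2.63 w 0.6
```

The catch is against its end: the tool travelled about 29 mm after contact, and the force then rose without further motion. I'll retreat, rise, and go round to the outer (−x) side of the handle.

```bash
python3 -m pendant '[{"xyz":[0,-0.012,0],"roll":0,"jaw":1},{"xyz":[0,-0.03,0],"roll":0,"jaw":1},{"xyz":[0,-0.035,-0.03],"roll":0,"jaw":1},{"xyz":[0,-0.035,-0.07],"roll":0,"jaw":1},{"xyz":[0,-0.035,-0.11],"roll":0,"jaw":1},{"xyz":[0,-0.04,-0.15],"roll":0,"jaw":1},{"xyz":[-0.02,-0.07,-0.16],"roll":0,"jaw":1},{"xyz":[-0.04,-0.11,-0.16],"roll":0,"jaw":1}]'
python3 - <<'E'
from h import *
im,d=grab('top'); 
im,d=grab('scene'); cv2.imwrite('pics/s3.png',cv2.resize(im[120:290,220:420],None,fx=3.5,fy=3.5,interpolation=cv2.INTER_CUBIC))
E
python3 tgt.py '(-62,-95,230)'
```

```text
time_s: 9.15
ee_pos: [559.1, 183.8, 239.0]
ee_rot: [179.9, -0.1, 25.3]
force: [0.1, 0.6, 0.1]
gripper_width: 0.6
t 9.25 cutter tcp [-20.7   0.1] 238.6 rot [-1.7995e+02  7.0000e-02  2.5550e+01] F cutter [ 0.79 -0.33] 0.35 w 0.6
shift tool [-95.0, -41.5, 8.6]
```

View pics/s3.png

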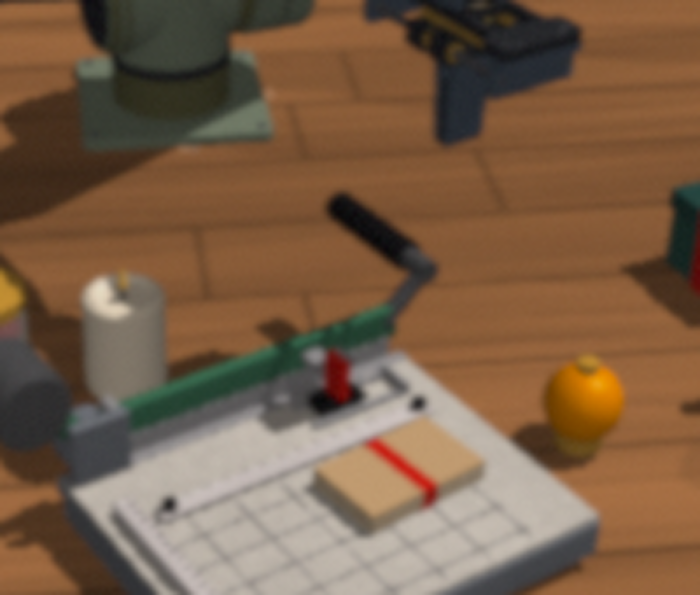

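The catch has slid off: the tab is now at (337,378), with the rail exposed behind it. Next I go down on the outer side of the handle.

```bash
python3 -m pendant '[{"xyz":[-0.03,-0.02,0],"roll":0,"jaw":1},{"xyz":[-0.07,-0.035,0],"roll":0,"jaw":1},{"xyz":[-0.095,-0.042,0],"roll":0,"jaw":1},{"xyz":[-0.095,-0.042,0.03],"roll":0,"jaw":1},{"xyz":[-0.095,-0.042,0.07],"roll":0,"jaw":1},{"xyz":[-0.095,-0.042,0.11],"roll":0,"jaw":1},{"xyz":[-0.095,-0.042,0.143],"roll":0,"jaw":1},{"xyz":[-0.095,-0.042,0.143],"roll":0,"jaw":1}]'
python3 tgt.py '(-42,-95,95)'
```

```text
time_s: 10.25
ee_pos: [453.9, 180.0, 92.9]
ee_rot: [180.0, 0.4, 25.4]
force: [0.1, -0.2, -0.2]
gripper_width: 0.2
t 10.25 cutter tcp [-59.4 -94.6] 92.9 rot [179.99   0.35  25.38] F cutter [0.21 0.04] -0.2 w 0.2
shift tool [-0.4, 17.4, -2.1]
```

```bash
python3 -m pendant '[{"xyz":[0,0.004,0],"roll":0,"jaw":1},{"xyz":[0,0.008,0],"roll":0,"jaw":1},{"xyz":[0,0.012,0],"roll":0,"jaw":1},{"xyz":[0,0.015,0],"roll":0,"jaw":1},{"xyz":[0,0.018,0],"roll":0,"jaw":1},{"xyz":[0,0.020,0],"roll":0,"jaw":1},{"xyz":[0,0.022,0],"roll":0,"jaw":1},{"xyz":[0,0.022,0],"roll":0,"jaw":1}]'
python3 tgt.py
```

```text
time_s: 11.25
ee_pos: [464.3, 162.7, 95.0]
ee_rot: [-179.8, -0.0, 25.3]
force: [-2.5, 6.6, 1.5]
gripper_width: 0.5
t 11.25 cutter tcp [-39.4 -92.6] 95.0 rot [-179.79   -0.     25.29] F cutter [-7.06  0.54] 1.51 w 0.5
```

```bash
python3 -m pendant '[{"xyz":[0,0.002,0],"roll":0,"jaw":1},{"xyz":[0,0.003,0],"roll":0,"jaw":1},{"xyz":[0,0.003,-0.003],"roll":0,"jaw":1},{"xyz":[0,0.004,-0.006],"roll":0,"jaw":1},{"xyz":[0,0.0045,-0.010],"roll":0,"jaw":1},{"xyz":[0,0.005,-0.014],"roll":0,"jaw":1},{"xyz":[0,0.006,-0.018],"roll":0,"jaw":1},{"xyz":[0,0.006,-0.020],"roll":0,"jaw":1}]'
python3 tgt.py
python3 - <<'E'
from h import *
im,d=grab('scene'); cv2.imwrite('pics/s4.png',cv2.resize(im[100:270,220:420],None,fx=3.5,fy=3.5,interpolation=cv2.INTER_CUBIC))
E
```

```text
time_s: 12.25
ee_pos: [465.8, 159.7, 115.0]
ee_rot: [-179.5, -0.0, 25.2]
force: [-4.6, 13.2, 1.5]
gripper_width: 0.5
t 12.25 cutter tcp [-36.  -92.5] 115.0 rot [-1.7951e+02 -1.0000e-02  2.5230e+01] F cutter [-13.9    1.49] 1.5 w 0.5
```

View pics/s4.png

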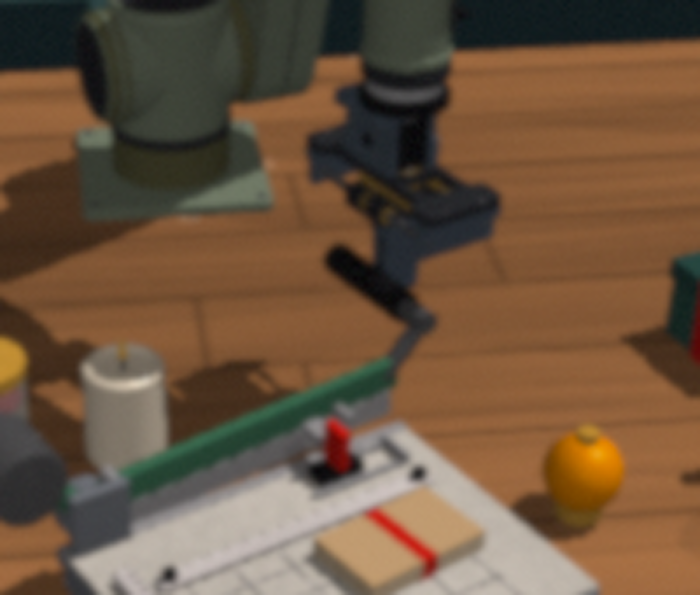

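The arm is rising: the elbow of the handle is about 17 px higher than before at the same crop alignment, and the side push carries it. I'll continue along its arc.

```bash
python3 -m pendant '[{"xyz":[0,0.0015,-0.007],"roll":0,"jaw":1},{"xyz":[0,0.003,-0.014],"roll":0,"jaw":1},{"xyz":[0,0.005,-0.022],"roll":0,"jaw":1},{"xyz":[0,0.007,-0.029],"roll":0,"jaw":1},{"xyz":[0,0.0095,-0.037],"roll":0,"jaw":1},{"xyz":[0,0.012,-0.045],"roll":0,"jaw":1},{"xyz":[0,0.015,-0.053],"roll":0,"jaw":1},{"xyz":[0,0.018,-0.061],"roll":0,"jaw":1}]'
python3 tgt.py
```

```text
time_s: 13.3
ee_pos: [473.7, 143.6, 176.6]
ee_rot: [-179.5, -0.1, 25.3]
force: [-5.7, 12.7, 4.2]
gripper_width: 0.6
t 13.3 cutter tcp [-18.1 -92.3] 176.6 rot [-1.7946e+02 -5.0000e-02  2.5290e+01] F cutter [-13.88   0.32] 4.22 w 0.6
```

```bash
python3 -m pendant '[{"xyz":[0,0.003,-0.009],"roll":0,"jaw":1},{"xyz":[0,0.007,-0.018],"roll":0,"jaw":1},{"xyz":[0,0.011,-0.026],"roll":0,"jaw":1},{"xyz":[0,0.0155,-0.035],"roll":0,"jaw":1},{"xyz":[0,0.020,-0.044],"roll":0,"jaw":1},{"xyz":[0,0.025,-0.052],"roll":0,"jaw":1},{"xyz":[0,0.030,-0.060],"roll":0,"jaw":1},{"xyz":[0,0.036,-0.068],"roll":0,"jaw":1}]'
python3 tgt.py
```

```text
time_s: 14.3
ee_pos: [489.8, 110.8, 245.5]
ee_rot: [-179.5, -0.2, 25.4]
force: [-4.5, 10.9, 7.7]
gripper_width: 0.4
t 14.3 cutter tcp [ 18.4 -91.8] 245.5 rot [-1.7951e+02 -1.6000e-01  2.5370e+01] F cutter [-11.77   0.6 ] 7.73 w 0.4
```

```bash
python3 -m pendant '[{"xyz":[0,0.004,-0.010],"roll":0,"jaw":1},{"xyz":[0,0.0095,-0.019],"roll":0,"jaw":1},{"xyz":[0,0.015,-0.026],"roll":0,"jaw":1},{"xyz":[0,0.021,-0.033],"roll":0,"jaw":1},{"xyz":[0,0.027,-0.040],"roll":0,"jaw":1},{"xyz":[0,0.033,-0.047],"roll":0,"jaw":1},{"xyz":[0,0.040,-0.053],"roll":0,"jaw":1},{"xyz":[0,0.046,-0.059],"roll":0,"jaw":1}]'
python3 tgt.py
```

```text
time_s: 15.3
ee_pos: [510.7, 64.7, 303.2]
ee_rot: [180.0, 0.0, 25.4]
force: [0.1, 0.2, -0.0]
gripper_width: 0.2
t 15.3 cutter tcp [ 69.1 -92.7] 303.2 rot [1.7999e+02 1.0000e-02 2.5350e+01] F cutter [-0.1  0.2] -0.05 w 0.2
```

```bash
python3 - <<'E'
from h import *
im,d=grab('scene'); cv2.imwrite('pics/s5.png',cv2.resize(im[60:260,200:420],None,fx=3,fy=3,interpolation=cv2.INTER_CUBIC))
E
```

```text
(no output)
```

View pics/s5.png

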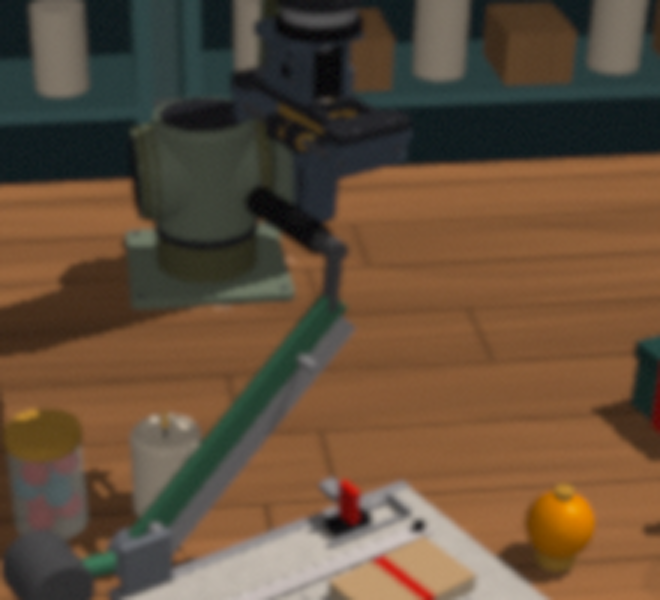

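The arm is raised just ahead of the fingers, with the handle at about (290,220). I'll hold here as a backstop while the counterweight draws it up, measuring the handle by depth.

```bash
for i in 1 2; do python3 -m pendant '[{"xyz":[0,0,0],"roll":0,"jaw":1},{"xyz":[0,0,0],"roll":0,"jaw":1},{"xyz":[0,0,0],"roll":0,"jaw":1},{"xyz":[0,0,0],"roll":0,"jaw":1},{"xyz":[0,0,0],"roll":0,"jaw":1},{"xyz":[0,0,0],"roll":0,"jaw":1},{"xyz":[0,0,0],"roll":0,"jaw":1},{"xyz":[0,0,0],"roll":0,"jaw":1}]'|grep force; done; python3 - <<'E'
from h import *
im,d=grab('scene'); cv2.imwrite('pics/s6.png',cv2.resize(im[60:260,200:420],None,fx=3,fy=3,interpolation=cv2.INTER_CUBIC))
E
```

```text
force: [-0.8, -0.5, 0.1]
force: [0.2, -0.5, -0.2]
```

View pics/s6.png

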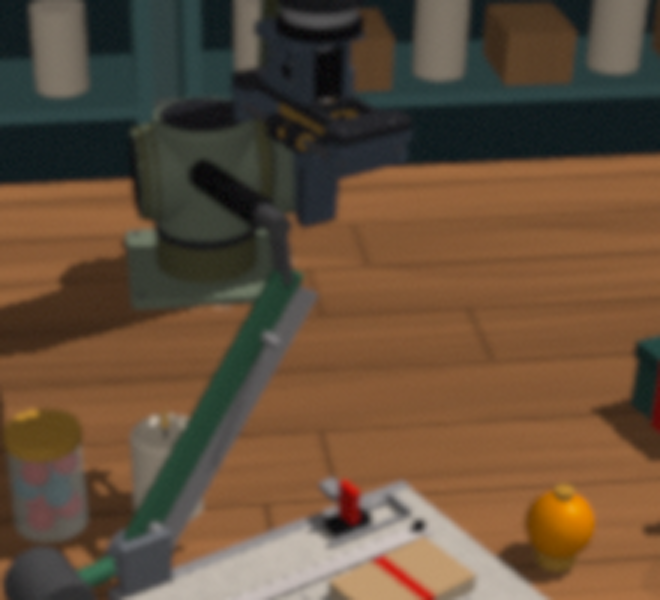

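It is rising by itself; the handle's elbow moved from (335,245) to (270,215). I'll back the gripper off and wait for the stop.

```bash
python3 -m pendant '[{"xyz":[0,-0.02,0],"roll":0,"jaw":1},{"xyz":[0,-0.05,0],"roll":0,"jaw":1},{"xyz":[0,-0.08,0],"roll":0,"jaw":1},{"xyz":[0,-0.1,0],"roll":0,"jaw":1},{"xyz":[0,-0.1,0],"roll":0,"jaw":1},{"xyz":[0,-0.1,0],"roll":0,"jaw":1},{"xyz":[0,-0.1,0],"roll":0,"jaw":1},{"xyz":[0,-0.1,0],"roll":0,"jaw":1}]'
for i in 1 2 3 4; do python3 -m pendant '[{"xyz":[0,0,0],"roll":0,"jaw":1},{"xyz":[0,0,0],"roll":0,"jaw":1},{"xyz":[0,0,0],"roll":0,"jaw":1},{"xyz":[0,0,0],"roll":0,"jaw":1},{"xyz":[0,0,0],"roll":0,"jaw":1},{"xyz":[0,0,0],"roll":0,"jaw":1},{"xyz":[0,0,0],"roll":0,"jaw":1},{"xyz":[0,0,0],"roll":0,"jaw":1}]'|grep force; done; cat > m.py <<'E'
from h import *
q=np.load('pose.npy');c,s=np.cos(q[2]),np.sin(q[2]);Rz=np.array([[c,-s],[s,c]])
im,d=grab('scene'); h,wd=d.shape
px=[(x,y) for y in range(60,260) for x in range(200,420)]
P=w('scene',px,d=d); C=np.c_[(P[:,:2]-q[:2])@Rz,P[:,2]]
k=(C[:,1]>-125)&(C[:,1]<-40)&(C[:,2]>250)&(C[:,0]>80)&(C[:,0]<260)
print(k.sum(),'handle surface median',np.median(C[k],0).round(1))
k=(abs(C[:,1]-35)<10)&(C[:,2]>80)&(C[:,2]<105)&(C[:,0]>60)&(C[:,0]<130)
print('tab',k.sum(),np.median(C[k],0).round(1),env.state()['time_s'])
cv2.imwrite('pics/s7.png',cv2.resize(im[60:],None,fx=1.4,fy=1.4))
E
python3 m.py; sleep 0; python3 -m pendant '[{"xyz":[0,0,0],"roll":0,"jaw":1},{"xyz":[0,0,0],"roll":0,"jaw":1},{"xyz":[0,0,0],"roll":0,"jaw":1},{"xyz":[0,0,0],"roll":0,"jaw":1},{"xyz":[0,0,0],"roll":0,"jaw":1},{"xyz":[0,0,0],"roll":0,"jaw":1},{"xyz":[0,0,0],"roll":0,"jaw":1},{"xyz":[0,0,0],"roll":0,"jaw":1}]'|grep force;python3 m.py
```

```text
time_s: 18.4
ee_pos: [467.9, 155.2, 302.9]
ee_rot: [-180.0, 0.0, 25.3]
force: [-0.6, 0.5, 0.1]
gripper_width: 0.4
force: [0.2, 0.2, 0.4]
force: [-0.0, -0.3, 0.6]
force: [0.0, 0.1, -0.1]
force: [0.7, 0.2, -1.2]
222 handle surface median [173.9 -80.7 364.7]
tab 49 [115.2  38.2  92.7] 22.45
force: [-0.4, -0.3, 0.1]
221 handle surface median [173.5 -80.7 364.8]
tab 48 [114.8  38.7  92.1] 23.5
```

View pics/s7.png

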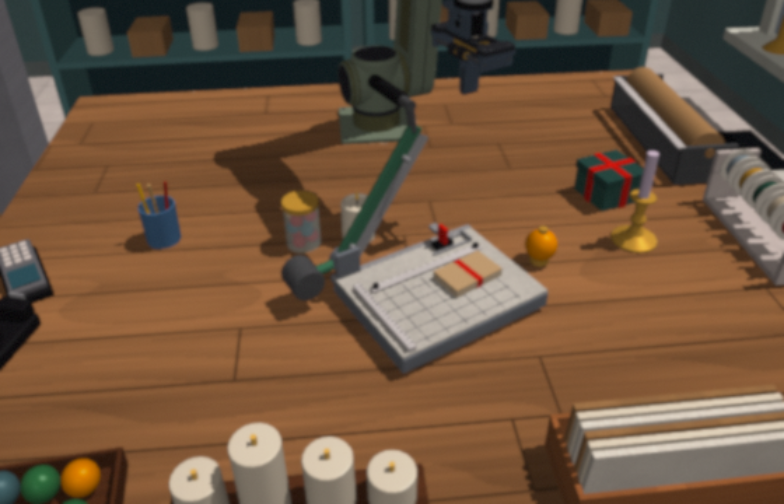

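The handle's surface is at about (174, 365) mm, consistent with the expected stop centre (160, 356) plus the bar radius towards the camera. It did not move over 1 s, the tab is at the off end, and the bystanders look unmoved.

```bash
python3 -c "
from workcell import env
print(env.job_done())"
```

```text
the job is handed in; nothing more can be done
None
```

The card cutter is open and the job is handed in at about 23.5 s of the 58 s allowed; no verdict is reported.

- **Catch:** I pushed the red tab with shut fingers until it met its end stop. The tool travelled about 29 mm after contact, and the force then rose to 12 N without further motion. The last depth check put the tab about 30 mm from its start.
- **Lever arm:** The tool can only point down, so I pressed the shut fingers against the outer side of the black handle (12–14 N at the readings) and followed its arc. I planned about 0.25 rad/s; near balance the arm moved ahead of the fingers by itself. I did not measure its speed directly.
- **Final state:** After I backed off 100 mm, the counterweight drew the arm up. Two depth readings about 1 s apart agreed to within 0.5 mm, at the place expected for the upper stop (0.95 rad). The tool force read about zero.
- **Bystanders:** All look unmoved in the last picture; I judged this by eye.
- **Disagreements:** The cutter pose fit left errors of up to about 7 mm at the bed corners. The contacts with the tab and handle fell within a few millimetres of where the fit predicted.

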